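# Hang the rinse basket to dry and set the fan

## Task

Hang the rectangular rinse basket by the middle of its handle on the hook under the clear drying hood, keeping it roughly upright on the way, and let go of it. Then slide the fan's black grip along its track until it is level with the steel pointer standing beside the track. Leave everything else on the bench where it stands.

Things in the scene. Friction and masses are not known exactly. Their poses are not given: they have to be found in the camera images.
- basket: loose rectangular sheet-steel basket with slotted walls, 80 (own x) x 120 (own y) x 45 mm high, about 0.25 kg, with a rigid upright round-bar handle in its y-z plane. Origin: centre of its underside; z up; the same either way round. It starts standing on the bench; it and the round pot may have swapped places.
- bail_mid (a point): middle of the handle's top bar, 125 mm above the basket's underside (80 mm above its rim). The top bar is straight along the basket's y, 10 mm thick, straight over 104 mm (52 mm each side of the middle), with legs going down at 58 mm each side. The bar can be pinched anywhere beside its middle, which must stay free for the hook (38 mm to one side leaves room for both).
- stand: fixed drying stand. Origin: on the bench directly under the hook's dip; the hook and open front face its -x, roughly towards the robot. A 12 mm high drip tray (x -75 to 125, y +-95 mm), two posts 14 mm square at x = 110, y = +-85 mm, a crossbar between them at 235 mm height carrying the hook, and a clear flat hood with a small fan on top, 420 mm high in all.
- hook_seat (a point): where the centre of the handle's top bar lies when it hangs: just over the bottom of the hook's dip, 222 mm above the bench. Axes as the stand's. The hook is one 10 mm round bar lying in the stand's x-z plane (y = 0): from the crossbar it comes level to x = 25 mm with its centre line at 235 mm height, goes down to a flat dip from x = 12 to -12 mm at 212 mm, and rises to its tip.
- hook_tip (a point): centre of the hook's round tip: 30 mm in front of the seat (own -x), 238 mm above the bench (top at 243 mm). The basket's bar, across the hook along the stand's y, has to pass over the tip (bar centre above 253 mm) and come down into the dip.
- hood_edge (a point): middle of the front edge of the hood's underside, 370 mm above the bench, 30 mm in front of the seat. The hood covers all behind this edge (x -30 to 120, y +-95 mm), so a gripper pointing straight down cannot reach the hook; one tilted about 40 degrees, coming from the open front with its fingers pointing forward and down, fits.
- fan (a joint): travel of the fan's slider in m, 0 to 0.12, growing along the track's +y (away from the robot); it starts at 0 to 0.025, moves with light friction (about 1.5 N) and stays where it is left.
- fan_top (a point): centre of the top of the slider's black grip, 54 mm above the bench. The grip measures 28 mm across the track, 20 mm along it, 40 mm high.
- fan_base: fixed aluminium track, 40 mm wide, 170 mm long (own y), 14 mm high. Origin: centre of its underside. Its y is the sliding direction and points away from the robot (world +x within about 0.3 rad).
- pointer: fixed upright steel plate beside the track, 24 mm across the track, 6 mm along it, 22 mm high, on a small foot, its centre 36 mm to the track's own +x side (the robot's right). Origin: under the plate's middle; axes parallel to the track's. It can stand anywhere along the far half of the track, at joint values 0.06 to 0.105.
- pot: loose round steel pot, 90 mm wide, 50 mm high, with an arched handle to 114 mm; to be left alone. Origin: centre of its underside.
- dop_rack: green block 80 x 140 x 28 mm with upright black sticks, 107 mm high in all; to be left alone. Origin: centre of its underside.
- jar: yellow jar, 68 mm wide, 110 mm high; to be left alone. Origin: centre of its underside.
- cup: white plastic cup, 70 mm wide, 75 mm high; to be left alone. Origin: centre of its underside.
- dish: small white dish, 64 mm wide, 25 mm high; to be left alone. Origin: centre of its underside.
- brush: bench brush lying flat, 200 mm long; to be left alone. Origin: under its middle.
Mind the look-alikes: they are no part of the job. What is shaped like the basket but blue is not meant. Several things have the shape of the fan_base; the one meant has the colours described above.

How it is judged:
On the way, in this order (a step that is already met when the one before it is completed fails the run):
1. the basket hangs by its handle in the hook's dip, released (x of bail_mid in the frame of hook_seat between -0.02 and 0.02 m and y of bail_mid in the frame of hook_seat between -0.03 and 0.03 m and z of bail_mid in the frame of hook_seat between -0.015 and 0.012 m and contact force between basket and stand above 0.5 N and contact force between the fingers and basket below 0.1 N and angle between basket's own z axis and vertical below 0.3 rad and linear speed of basket below 0.08 m/s), for 0.2 s.
2. the fan's grip is level with the pointer (y of fan_top in the frame of pointer between -0.008 and 0.008 m and velocity of joint fan between -0.01 and 0.01 m/s), for 0.2 s.
At the end, for the whole second after the job is handed in: The basket hangs at rest in the hook's dip by its handle's top bar, its middle within 20 mm (along the hook), 30 mm (sideways) and about 12 mm (height) of the seat, tilted less than 17 degrees and not held; the slider's grip is at rest, its centre within 8 mm of the pointer along the track (all of step 1 and all of step 2); the robot touches nothing.
It fails at once if a bystander is pushed more than 40 mm or knocked over (distance of any of pot, dop_rack, jar, cup, dish, brush from where it was at the start of the episode above 0.04 m or angle between any of pot, dop_rack, jar, cup, dish, brush's own z axis and vertical above 0.6 rad).
It fails at once if the basket is tipped more than 35 degrees (angle between basket's own z axis and vertical above 0.61 rad).
It also fails if it takes over 64 s, if anything falls off the work surface, if the arm or the gripper's body presses on something with over 40 N, if the wrist force passes 120 N, or if a joint passes its speed limit or range.

## Robot

A 7-joint arm with a two-finger parallel gripper is mounted at the origin on the work surface. World frame = base frame: x ahead of the robot, y to its left, z up, the work surface at z = 0. Lengths are in m, angles in rad, forces in N, time in s.
With the tool pointing down it reaches from about 0.4 to 0.85 m from the base axis. Payload 6.9 kg.
Tool frame: the origin (TCP) lies between the finger pads; the fingertips stand 19 mm ahead of it and the grasp point (between the pads) is the TCP (env.tcp_to_tips is the distance from the TCP to the fingertips, in m); z points along the fingers, y is the direction in which the jaws open and shut (so a half turn about z gives the same grasp; the last joint's range is limited). The gripper opens to 85 mm and grips with 20 to 120 N. Pads are 22 mm wide; open, the fingers measure 114 mm over their backs; the gripper's body (76 mm by 85 mm) begins 54 mm behind the grasp point. The pads swing forward as they close: fully open they stand 13 mm farther back than shut.
Start: joints at [-0.997, 0.507, -0.238, 1.5, 0.126, 1.149, -0.155], TCP at [0.282, 0.558, 0.25] pointing down, gripper open.
Joint ranges: [-3.08, 3.08], [-0.24, 2.05], [-1.43, 1.35], [0, 2.5], [-1.52, 4.66], [0.17, 1.96], [-2.89, 2.89]. Speed limits (rad/s): [2.39, 2.39, 3.14, 3.14, 3.14, 3.14, 3.14].

## Interface

Orientations are given as a rotation vector (axis times angle).
In Python, from cell import env gives the robot as it stands. The module is installed in compiled form; this text tells all that it offers.
- The arm moves only by the tool move_arm, never from a script. Its argument "commands" is a list of rows, each a list of 3 entries, a list of its own where there are three numbers: the shift along the tool's x, y, z in cm, then the turn, a rotation vector about the tool's x, y, z in rad, then the opening, from 0 (shut) to 1 (fully open). In form: [[[x, y, z], [rx, ry, rz], hand], ...]. A call has 1 to 8 rows; each row shifts and turns the commanded pose from where the row before left it, along the tool's axes as they then stand; what a row does not reach is not made up. A row lasts 1/8 s, in which the tool goes at most 62.5 mm and 10.7 degrees, less where a joint would pass 70% of its speed; a pose out of reach is approached as far as the arm can. A call with a gripper value outside its range is refused whole. The fingers move at their own pace and stop on an object; "grip_force" is the grip in N (left out, the last holds). Time passes only in rows, so rows that do not move let the fingers close. It gives the time, the measured TCP pose, the force and the opening at its end, in the units of the state.
- env.state(): the state, without advancing time (a new reading comes with each control period).
- env.read_camera(name): name is "scene" or "top" or "wrist"; returns a dict with "color" (384x512x3 uint8, red, green, blue), "camera_matrix" (3x3 intrinsics, pixels), "dist_coeffs" ([k1, k2, p1, p2, k3] as OpenCV has them; the pictures are not rectified), "position" and "rotation" of the camera in the world. Camera axes: x right, y up, looking along -z (the intrinsics and any distortion apply to the point x, -y, -z); pixel columns grow to the right and rows downward; lengths in m; the calibration is good to about 2 mm. A picture is of the moment at which its call begins. There is no depth.
- env.hand_in(): hands the job in, once; it reports no verdict.
The state is a dict: "time_s": time; "joint_pos": joint angles; "joint_velocities": joint speeds; "tau": joint torques, N m; "position": TCP position; "eef_rot": TCP orientation; "ft_force": force on the tool from outside, world axes, zero at the start; "torque": the same for the moment, N m; "grip_width": finger opening in m.
Only numpy, scipy, OpenCV 4.12 (cv2) and the standard library are available. Lean on these libraries where they do the work, as an engineer would, in place of code of your own. Each camera call takes 0.05 s, during which the arm holds its last target. There are 200 camera calls.

## Working session

There is one attempt and no reset: what is moved stays moved. The work goes in short steps, Python scripts to look and compute and a tool call to move; the robot and the scene stay as the last step left them, time stands still between calls to the robot, and variables do not carry over. Pictures are saved under pics/ and viewed, about 8 in all and at most 12, crops included, and the job is handed in when it is done.

Besides the shell and the picture viewer there is one more tool, called by a JSON object that holds its "name" and its "arguments". move_arm: Moves the arm, as the interface text tells. Its arguments: {"type":"object","properties":{"commands":{"type":"array"},"grip_force":{"type":"number"}},"required":["commands"]}

```bash
mkdir -p pics; cat > h.py <<'E'
import numpy as np, cv2
from scipy.spatial.transform import Rotation as R
from cell import env
def snap(name,fn,crop=None,scale=1):
    c=env.read_camera(name); im=c["color"][:,:,::-1].copy()
    np.savez(f"pics/{fn}.npz",**{k:np.array(v) for k,v in c.items()})
    if crop: x0,y0,x1,y1=crop; im=im[y0:y1,x0:x1]
    if scale!=1: im=cv2.resize(im,None,fx=scale,fy=scale,interpolation=cv2.INTER_CUBIC)
    cv2.imwrite(f"pics/{fn}.png",im)
def rot(c):
    r=np.array(c["rotation"]); return r if r.shape==(3,3) else R.from_rotvec(r).as_matrix()
def ray(fn,uv):
    c=np.load(f"pics/{fn}.npz")
    p=cv2.undistortPoints(np.array([[uv]],float),c["camera_matrix"],c["dist_coeffs"])[0,0]
    return c["position"],rot(c)@np.array([p[0],-p[1],-1])
def at(fn,uv,z):
    o,d=ray(fn,uv); return (o+d*(z-o[2])/d[2]).round(4)
def proj(fn,P):
    c=np.load(f"pics/{fn}.npz"); q=(np.atleast_2d(P)-c["position"])@rot(c); q=q*[1,-1,-1]
    return cv2.projectPoints(q,np.zeros(3),np.zeros(3),c["camera_matrix"],c["dist_coeffs"])[0][:,0].round(1)
E
python3 - <<'E'
from h import *
for n in("top","scene"): 
    snap(n,n+"0",scale=1.5); c=np.load(f"pics/{n}0.npz"); print(c["position"],rot(c).round(2),c["camera_matrix"][0,0])
print(env.state())
E
```

```text
[ 0.3829623  -0.06548272  1.24154419] [[ 0.01  0.99 -0.12]
 [-1.    0.01 -0.01]
 [-0.01  0.12  0.99]] 369.5428542759981
[ 1.03525755 -0.19874212  0.90138369] [[ 0.28 -0.75  0.6 ]
 [ 0.96  0.22 -0.17]
 [-0.01  0.63  0.78]] 351.3350705716233
{'time_s': 0.1, 'joint_pos': array([-0.99649461,  0.50827878, -0.2374579 ,  1.50100099,  0.1256862 ,
        1.14885404, -0.154813  ]), 'joint_velocities': array([ 0.00169067, -0.00176762,  0.00016989, -0.00228773, -0.00062903,
       -0.00054741,  0.00161891]), 'tau': array([-4.12962530e-03, -6.21839261e+01, -2.19415225e+00, -2.50205058e+01,
        1.26227891e-02,  7.70307990e-03, -3.84823181e-05]), 'position': array([0.28230462, 0.55717429, 0.24950946]), 'eef_rot': array([-7.29706153e-01, -3.05533836e+00,  2.39622842e-03]), 'ft_force': array([-0.74951831,  0.05741041,  0.93739516]), 'torque': array([-0.02129282, -0.03666055,  0.00281128]), 'grip_width': 0.08532647642692258}
```

View pics/top0.png

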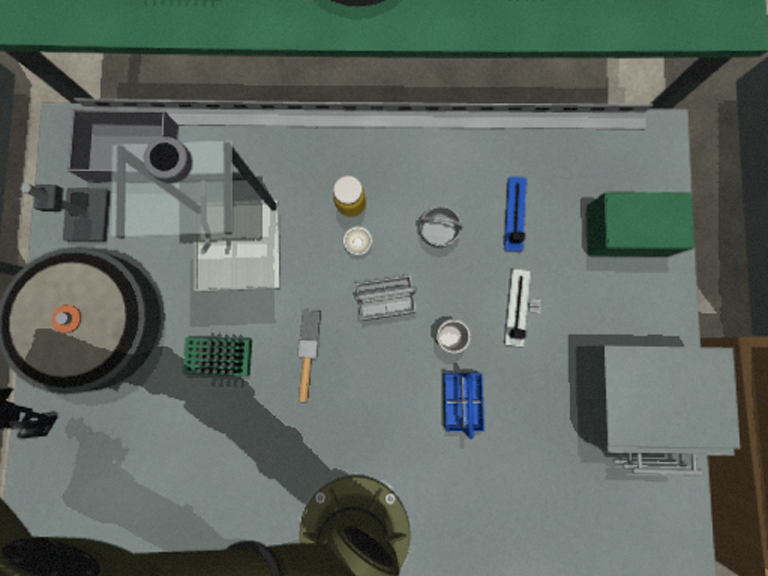

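View pics/scene0.png

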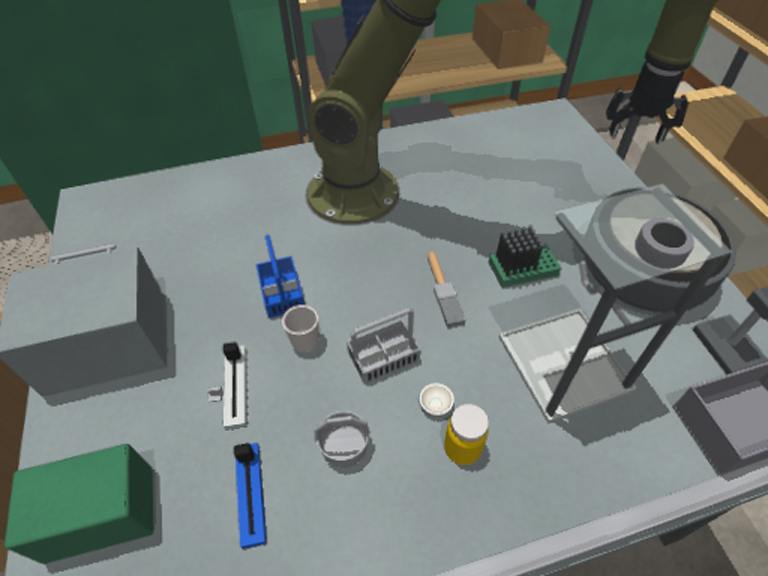

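```bash
python3 - <<'E'
from h import *
def crop(fn,x0,y0,w,h,s):
    im=np.load(f"pics/{fn}.npz")["color"][y0:y0+h,x0:x0+w,::-1]
    im=cv2.resize(np.ascontiguousarray(im),None,fx=s,fy=s,interpolation=cv2.INTER_CUBIC)
    for k in range(0,w,10): cv2.line(im,(k*s,0),(k*s,6 if k%50 else 14),(0,0,255),1)
    for k in range(0,h,10): cv2.line(im,(0,k*s),(6 if k%50 else 14,k*s),(0,0,255),1)
    return im
a=crop("top0",70,80,130,120,3); b=crop("top0",230,170,65,50,6)
c=crop("top0",325,170,40,65,6)
d=crop("scene0",320,120,180,165,3) 
# canvas
cv=np.zeros((600,800,3),np.uint8)
def put(im,x,y): 
    h,w=im.shape[:2]; h=min(h,600-y); w=min(w,800-x); cv[y:y+h,x:x+w]=im[:h,:w]
put(a,0,0); put(b,400,0); put(c,400,305); put(crop("scene0",320,120,130,79,3),0,363)
cv2.imwrite("pics/m1.png",cv)
E
```

```text
(no output)
```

View pics/m1.png

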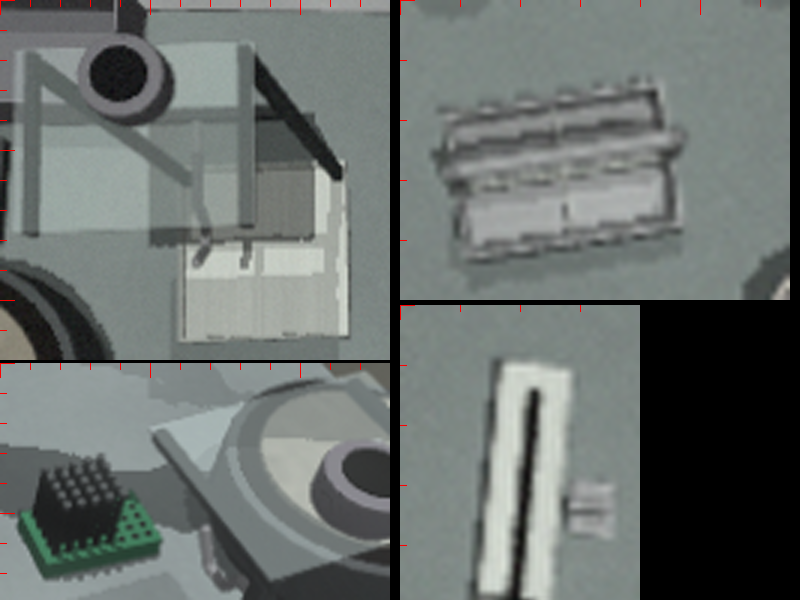

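```bash
python3 - <<'E'
from h import *
print("bar",a:=at("top0",(236.7,197.2),.125),b:=at("top0",(276.7,193.3),.125),(a+b)/2,np.hypot(*(a-b)[:2]),"yaw of bar dir from +y",np.arctan2(-(a-b)[0],(a-b)[1]))
# basket rim corners
for uv in[(305,193.3)]: pass
tl=at("top0",(130,193.3),.012);tr=at("top0",(186,192.2),.012);fr=at("top0",(184.5,133.5),.012)
print("tray",tl,tr,fr,np.linalg.norm(tl-tr),np.linalg.norm(fr-tr))
print("hooktip",at("top0",(136.7,167.3),.238),"hookback",at("top0",(135.7,123),.235))
print("hood right front corner",at("top0",(70+250/3,80+230/3),.37),at("top0",(70+18/3,80+236/3),.37), "back",at("top0",(70+245/3,80+45/3),.37))
print("ptr",at("top0",(356.7,203.8),.022))
print("track far l/r",at("top0",(325+100/6,170+55/6),.014),at("top0",(325+170/6,170+65/6),.014))
print("near l/r",at("top0",(505/1.5,345/1.5),.014),at("top0",(522/1.5,347/1.5),.014))
print("grip",at("top0",(518/1.5,333/1.5),.054))
E
```

```text
bar [0.4915 0.003  0.125 ] [ 0.5048 -0.1183  0.125 ] [ 0.49815 -0.05765  0.125  ] 0.12202696423332018 yaw of bar dir from +y 0.1092092583849229
tray [0.5114 0.3673 0.012 ] [0.5173 0.1802 0.012 ] [0.7189 0.1924 0.012 ] 0.18719300200595107 0.20196880947314613
hooktip [0.56   0.2733 0.238 ] hookback [0.6865 0.2834 0.235 ]
hood right front corner [0.5631 0.1902 0.37  ] [0.5559 0.3744 0.37  ] back [0.7167 0.201  0.37  ]
ptr [ 0.4845 -0.3861  0.022 ]
track far l/r [ 0.567  -0.3401  0.014 ] [ 0.5618 -0.3787  0.014 ]
near l/r [ 0.398  -0.3209  0.014 ] [ 0.3942 -0.3578  0.014 ]
grip [ 0.4232 -0.3405  0.054 ]
```

```bash
cat >> h.py <<'E'
def Rt(psi,t):
    c,s=np.cos(t),np.sin(t)
    return R.from_euler("z",psi)*R.from_matrix(np.array([[0,1,0],[c,0,s],[s,0,-c]]).T)
def plan(p1,R1,hand,p0=None,R0=None,step=.05,ang=.16):
    s=env.state(); p0=s["position"] if p0 is None else np.array(p0); R0=R.from_rotvec(s["eef_rot"]) if R0 is None else R0
    p1=np.array(p1); d=(R0.inv()*R1).as_rotvec()
    n=int(np.ceil(max(np.linalg.norm(p1-p0)/step,np.linalg.norm(d)/ang,1)))
    r=d/n; out=[]
    for i in range(n):
        Ri=R0*R.from_rotvec(r*i); out.append([(Ri.inv().apply((p1-p0)/n)*100).round(2).tolist(),r.round(3).tolist(),hand])
    print(n,*out,sep="\n")
E
python3 - <<'E'
from h import *
plan([.38,.3,.3],Rt(.75,.2),1)
plan([.42,-.09,.22],Rt(.109,.75),1,[.38,.3,.3],Rt(.75,.2))
# model checks on scene image (x1.5)
def fr(o,psi,P): return R.from_euler("z",psi).apply(P)+np.array(o)
sc=lambda P:(proj("scene0",P)*1.5).round(0).tolist()
print("tray",sc(fr([.59,.276,0],.05,[[-.075,.095,.012],[-.075,-.095,.012],[.125,-.095,.012]])))
print("hood",sc(fr([.59,.276,0],.05,[[-.03,.095,.37],[-.03,-.095,.37],[-.03,0,.238]])))
print("bar",sc(fr([.498,-.058,0],.109,[[0,.058,.125],[0,-.058,.125],[.04,-.06,0.045],[-.04,.06,.045]])))
E
```

```text
6
[[-3.39, -3.09, -0.84], [-0.033, -0.006, 0.058], 1]
[[-3.57, -2.86, -0.92], [-0.033, -0.006, 0.058], 1]
[[-3.73, -2.61, -0.98], [-0.033, -0.006, 0.058], 1]
[[-3.88, -2.35, -1.05], [-0.033, -0.006, 0.058], 1]
[[-4.02, -2.09, -1.1], [-0.033, -0.006, 0.058], 1]
[[-4.14, -1.81, -1.14], [-0.033, -0.006, 0.058], 1]
9
[[-3.47, -2.75, 0.35], [-0.059, -0.033, 0.064], 1]
[[-3.63, -2.54, 0.31], [-0.059, -0.033, 0.064], 1]
[[-3.78, -2.32, 0.29], [-0.059, -0.033, 0.064], 1]
[[-3.91, -2.09, 0.28], [-0.059, -0.033, 0.064], 1]
[[-4.03, -1.86, 0.3], [-0.059, -0.033, 0.064], 1]
[[-4.13, -1.61, 0.33], [-0.059, -0.033, 0.064], 1]
[[-4.21, -1.37, 0.38], [-0.059, -0.033, 0.064], 1]
[[-4.28, -1.12, 0.45], [-0.059, -0.033, 0.064], 1]
[[-4.33, -0.87, 0.53], [-0.059, -0.033, 0.064], 1]
tray [[578.0, 308.0], [497.0, 333.0], [546.0, 419.0]]
hood [[656.0, 191.0], [549.0, 219.0], [580.0, 263.0]]
bar [[411.0, 309.0], [352.0, 329.0], [361.0, 371.0], [403.0, 318.0]]
```

{"name": "move_arm", "arguments": {"commands": [[[-3.39,-3.09,-0.84],[-0.033,-0.006,0.058],1],[[-3.57,-2.86,-0.92],[-0.033,-0.006,0.058],1],[[-3.73,-2.61,-0.98],[-0.033,-0.006,0.058],1],[[-3.88,-2.35,-1.05],[-0.033,-0.006,0.058],1],[[-4.02,-2.09,-1.1],[-0.033,-0.006,0.058],1],[[-4.14,-1.81,-1.14],[-0.033,-0.006,0.058],1]], "grip_force": 80}}

```text
time_s: 0.85
position: [0.3805, 0.2988, 0.3009]
eef_rot: [1.215, 2.795, 0.281]
ft_force: [-0.2, -0.8, -0.1]
grip_width: 0.0855
```

```bash
python3 - <<'E'
from h import *
s=env.state(); print(s["position"],s["joint_pos"].round(2)); print(R.from_rotvec(s["eef_rot"]).as_matrix().round(2))
plan([.42,-.09,.22],Rt(.109,.75),1)
E
```

```text
[0.38054978 0.29882837 0.30092416] [-0.62  0.14 -0.1   1.93  0.01  0.87  0.02]
[[-0.68  0.72  0.15]
 [ 0.73  0.67  0.14]
 [-0.    0.2  -0.98]]
8
[[-3.89, -3.1, 0.41], [-0.066, -0.037, 0.072], 1]
[[-4.09, -2.83, 0.36], [-0.066, -0.037, 0.072], 1]
[[-4.27, -2.56, 0.33], [-0.066, -0.037, 0.072], 1]
[[-4.43, -2.26, 0.34], [-0.066, -0.037, 0.072], 1]
[[-4.57, -1.96, 0.36], [-0.066, -0.037, 0.072], 1]
[[-4.69, -1.65, 0.41], [-0.066, -0.037, 0.072], 1]
[[-4.78, -1.34, 0.49], [-0.066, -0.037, 0.072], 1]
[[-4.85, -1.03, 0.59], [-0.066, -0.037, 0.072], 1]
```

{"name": "move_arm", "arguments": {"commands": [[[-3.89,-3.1,0.41],[-0.066,-0.037,0.072],1],[[-4.09,-2.83,0.36],[-0.066,-0.037,0.072],1],[[-4.27,-2.56,0.33],[-0.066,-0.037,0.072],1],[[-4.43,-2.26,0.34],[-0.066,-0.037,0.072],1],[[-4.57,-1.96,0.36],[-0.066,-0.037,0.072],1],[[-4.69,-1.65,0.41],[-0.066,-0.037,0.072],1],[[-4.78,-1.34,0.49],[-0.066,-0.037,0.072],1],[[-4.85,-1.03,0.59],[-0.066,-0.037,0.072],1]]}}

```text
time_s: 1.85
position: [0.4095, 0.0211, 0.2398]
eef_rot: [1.617, 2.187, 0.659]
ft_force: [-0.3, 0.4, -0.0]
grip_width: 0.0854
```

```bash
python3 - <<'E'
from h import *
s=env.state(); print(s["position"],s["joint_pos"].round(2)); print(R.from_rotvec(s["eef_rot"]).as_matrix().round(2))
snap("wrist","w1",scale=1.5)
B=np.array([.498,-.058,.125]);y=np.array([-.109,.994,0])
print(proj("w1",[B+y*.058,B,B-y*.058,B-y*.038])*1.5)
plan(B-y*.038,Rt(.109,.75),1)
E
```

```text
[0.40947962 0.02109267 0.23981802] [-0.18 -0.02  0.22  2.48 -1.    0.22  1.28]
[[-0.29  0.8   0.53]
 [ 0.96  0.24  0.16]
 [ 0.    0.55 -0.83]]
[[376.2  345.9 ]
 [363.   426.75]
 [351.   499.65]
 [355.05 475.35]]
4
[[-3.43, -0.46, 3.14], [-0.041, -0.029, 0.037], 1]
[[-3.36, -0.46, 3.22], [-0.041, -0.029, 0.037], 1]
[[-3.28, -0.47, 3.3], [-0.041, -0.029, 0.037], 1]
[[-3.2, -0.49, 3.37], [-0.041, -0.029, 0.037], 1]
```

View pics/w1.png

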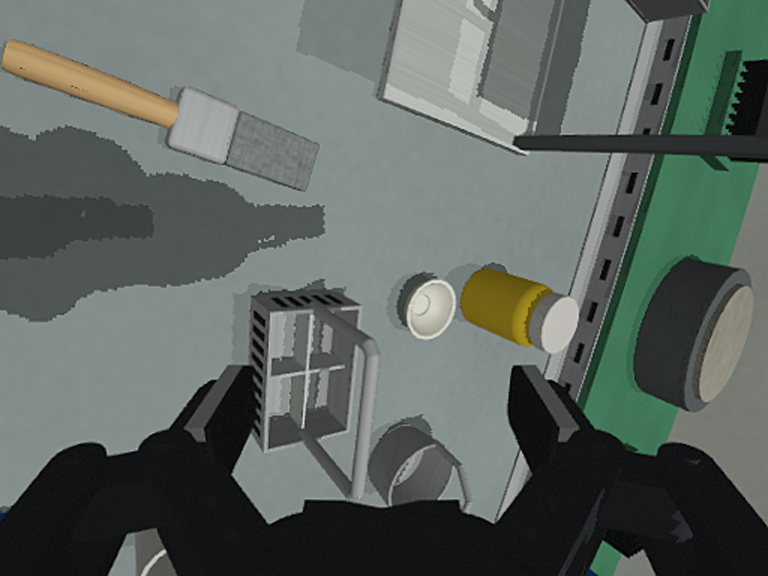

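```bash
python3 - <<'E'
from h import *
plan([.492,-.07,.25],Rt(.109,.25),1)
plan([.502,-.096,.20],Rt(.109,.25),1,[.492,-.07,.25],Rt(.109,.25))
E
```

```text
3
[[-3.66, 1.63, 0.68], [0.112, -0.026, 0.058], 1]
[[-3.54, 1.91, 0.57], [0.112, -0.026, 0.058], 1]
[[-3.41, 2.17, 0.43], [0.112, -0.026, 0.058], 1]
2
[[-1.35, -0.27, 2.51], [0.0, 0.0, 0.0], 1]
[[-1.35, -0.27, 2.51], [0.0, 0.0, 0.0], 1]
```

{"name": "move_arm", "arguments": {"commands": [[[-1.83,0.8,0.34],[0.056,-0.013,0.029],1],[[-1.83,0.85,0.34],[0.056,-0.013,0.029],1],[[-1.77,0.93,0.3],[0.056,-0.013,0.029],1],[[-1.77,0.98,0.28],[0.056,-0.013,0.029],1],[[-1.7,1.06,0.22],[0.056,-0.013,0.029],1],[[-1.7,1.1,0.2],[0.056,-0.013,0.029],1],[[0,0,0],[0,0,0],1]]}}

```text
time_s: 2.78
position: [0.4903, -0.0657, 0.2485]
eef_rot: [1.968, 2.208, 0.287]
ft_force: [-0.3, 0.5, -0.5]
grip_width: 0.085
```

```bash
python3 - <<'E'
from h import *
s=env.state(); print(s["position"],s["joint_pos"].round(2)); print((R.from_rotvec(s["eef_rot"]).inv()*Rt(.109,.25)).as_rotvec())
plan([.502,-.096,.20],Rt(.109,.25),1)
E
```

```text
[ 0.49028898 -0.06568218  0.24846305] [-0.14  0.2   0.33  2.04 -0.22  0.67  0.44]
[ 0.00742365 -0.00248414  0.00572656]
2
[[-1.58, -0.22, 2.45], [0.004, -0.001, 0.003], 1]
[[-1.57, -0.21, 2.45], [0.004, -0.001, 0.003], 1]
```

```bash
python3 - <<'E'
from h import *
P=np.array([.502,-.096,.125]); r=Rt(.109,.4); z=r.apply([0,0,1])
plan(P-.07*z,r,1,step=.03,ang=.1)
plan(P,r,1,P-.07*z,r,step=.02)
E
```

```text
3
[[-1.05, -1.12, 1.74], [-0.048, -0.001, 0.002], 1]
[[-1.05, -1.2, 1.68], [-0.048, -0.001, 0.002], 1]
[[-1.05, -1.27, 1.63], [-0.048, -0.001, 0.002], 1]
4
[[-0.0, 0.0, 1.75], [0.0, 0.0, 0.0], 1]
[[-0.0, 0.0, 1.75], [0.0, 0.0, 0.0], 1]
[[-0.0, 0.0, 1.75], [0.0, 0.0, 0.0], 1]
[[-0.0, 0.0, 1.75], [0.0, 0.0, 0.0], 1]
```

{"name": "move_arm", "arguments": {"commands": [[[-1.05,-1.12,1.74],[-0.048,-0.001,0.002],1],[[-1.05,-1.2,1.68],[-0.048,-0.001,0.002],1],[[-1.05,-1.27,1.63],[-0.048,-0.001,0.002],1],[[0,0,1.7],[0,0,0],1],[[0,0,1.7],[0,0,0],1],[[0,0,0],[0,0,0],1]]}}

```text
time_s: 3.52
position: [0.4854, -0.0962, 0.1572]
eef_rot: [1.9, 2.119, 0.432]
ft_force: [0.7, -0.2, -1.2]
grip_width: 0.0855
```

```bash
python3 - <<'E'
from h import *
s=env.state(); print(s["position"],s["joint_pos"].round(2)); print((R.from_rotvec(s["eef_rot"]).inv()*Rt(.109,.4)).as_rotvec())
plan([.502,-.096,.125],Rt(.109,.4),1,step=.02)
snap("wrist","w2",scale=1.5)
E
```

```text
[ 0.48542097 -0.09622748  0.15716181] [ 0.22  0.3   0.03  2.29 -0.71  0.23  1.02]
[-0.00064269 -0.00322954 -0.00071202]
2
[[-0.08, 0.14, 1.8], [-0.0, -0.002, -0.0], 1]
[[-0.08, 0.13, 1.8], [-0.0, -0.002, -0.0], 1]
```

View pics/w2.png

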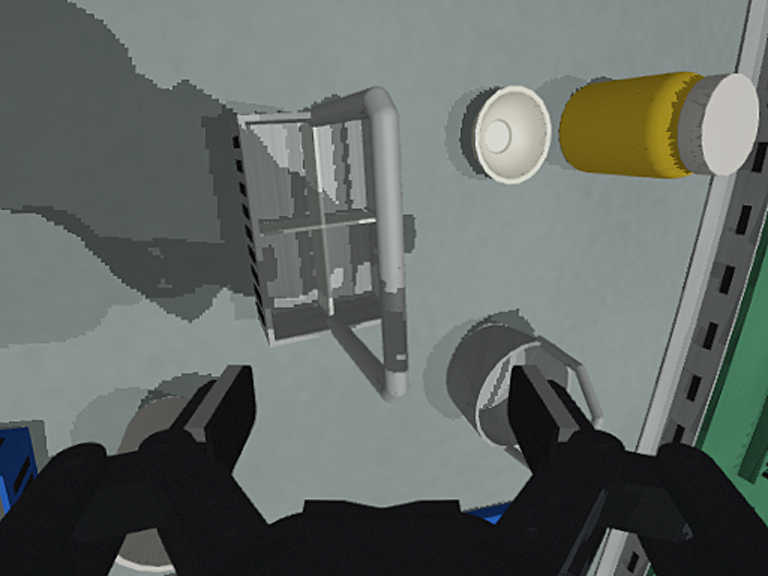

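```bash
python3 - <<'E'
from h import *
B=np.array([.498,-.058,.125])
from scipy.optimize import least_squares
obs=np.array([[377,92],[396,398]])/1.5
def f(p):
    y=np.array([-np.sin(p[2]),np.cos(p[2]),0]);b=np.array([p[0],p[1],.125])
    return (proj("w2",[b+y*.06,b-y*.06])-obs).ravel()
print(f([.498,-.058,.109])); r=least_squares(f,[.498,-.058,.109],diff_step=1e-2); print(r.x,r.fun)
P=np.array([r.x[0],r.x[1],.125])-.038*np.array([-np.sin(r.x[2]),np.cos(r.x[2]),0])
print(P); plan(P,Rt(r.x[2],.4),1,step=.02)
E
```

```text
[ 8.26666667 -1.63333333 -5.4         3.06666667]
[ 0.49778285 -0.05827068  0.18105671] [-0.13333333 -1.23333333  0.5         1.86666667]
[ 0.50462548 -0.09564953  0.125     ]
2
[[-0.07, 0.23, 1.88], [0.0, 0.013, -0.033], 1]
[[-0.1, 0.23, 1.88], [0.0, 0.013, -0.033], 1]
```

{"name": "move_arm", "arguments": {"commands": [[[-0.07,0.2,1.9],[0,0.012,-0.03],1],[[-0.1,0.2,1.9],[0,0.012,-0.03],1],[[0,0,0],[0,0,0],1],[[0,0,0],[0,0,0],0],[[0,0,0],[0,0,0],0],[[0,0,0],[0,0,0],0],[[0,0,0],[0,0,0],0],[[0,0,0],[0,0,0],0]], "grip_force": 80}}

```text
time_s: 4.58
position: [0.5055, -0.0961, 0.1251]
eef_rot: [1.833, 2.182, 0.446]
ft_force: [-2.9, -0.8, 5.5]
grip_width: 0.0074
```

```bash
python3 - <<'E'
from h import *
s=env.state(); print(s["position"],s["joint_pos"].round(2),s["ft_force"],s["grip_width"])
r=R.from_rotvec(s["eef_rot"]); print(r.as_matrix().round(3))
plan(s["position"]+[0,0,.06],r,0,step=.02)
E
```

```text
[ 0.50551185 -0.09611922  0.1251182 ] [ 0.28  0.39 -0.04  2.28 -0.96  0.18  1.34] [-2.89326423 -0.82179588  5.46774745] 0.00736393027499959
[[-0.173  0.906  0.386]
 [ 0.985  0.159  0.069]
 [ 0.001  0.392 -0.92 ]]
3
[[0.0, 0.78, -1.84], [0.0, 0.0, 0.0], 0]
[[0.0, 0.78, -1.84], [0.0, 0.0, 0.0], 0]
[[0.0, 0.78, -1.84], [0.0, 0.0, 0.0], 0]
```

{"name": "move_arm", "arguments": {"commands": [[[0,0.39,-0.92],[0,0,0],0],[[0,0.78,-1.84],[0,0,0],0],[[0,0.78,-1.84],[0,0,0],0],[[0,0.78,-1.84],[0,0,0],0],[[0,0.78,-1.84],[0,0,0],0],[[0,0.78,-1.84],[0,0,0],0],[[0,0,0],[0,0,0],0]]}}

```text
time_s: 5.45
position: [0.5057, -0.0962, 0.2354]
eef_rot: [1.831, 2.182, 0.446]
ft_force: [-0.2, 0.6, -3.7]
grip_width: 0.0073
```

```bash
python3 - <<'E'
from h import *
s=env.state(); print(s["position"],s["joint_pos"].round(2),s["ft_force"],s["grip_width"])
r=R.from_rotvec(s["eef_rot"]); print(r.as_matrix().round(3))
snap("wrist","w3"); snap("scene","s3")
a=np.load("pics/w3.npz")["color"]; b=np.load("pics/s3.npz")["color"][60:320,150:500]
a=cv2.resize(a,(400,300)); b=cv2.resize(b,(400,300)); cv2.imwrite("pics/m3.png",cv2.cvtColor(np.hstack([a,b]),4))
E
```

```text
[ 0.50567284 -0.09616734  0.23543204] [-0.07  0.21  0.39  2.13 -0.55  0.51  0.92] [-0.18876969  0.62355073 -3.69547045] 0.007321215685064498
[[-0.174  0.906  0.387]
 [ 0.985  0.16   0.068]
 [ 0.     0.393 -0.92 ]]
```

View pics/m3.png

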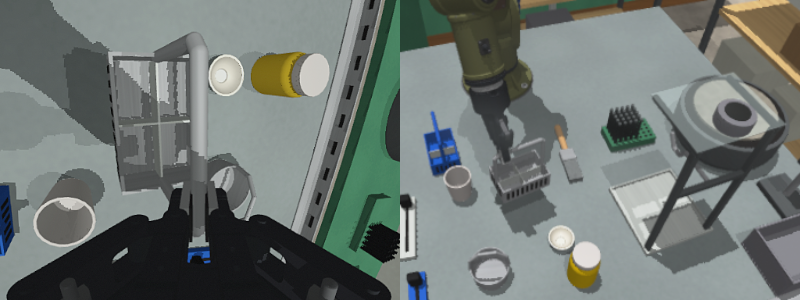

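```bash
python3 - <<'E'
from h import *
s=env.state(); r=R.from_rotvec(s["eef_rot"]).as_matrix(); 
for d in (.09,.095,.1,.105): print(d,proj("w3",s["position"]+d*r[:,0])/1.28)
plan([.507,.234,.29],Rt(.05,.65),0,step=.035,ang=.05)
E
```

```text
0.09 [[195.859375  50.3125  ]]
0.095 [[195.859375  39.765625]]
0.1 [[195.859375  29.0625  ]]
0.105 [[195.859375  18.125   ]]
10
[[3.24, 0.77, -0.28], [-0.025, -0.006, 0.011], 0]
[[3.25, 0.74, -0.28], [-0.025, -0.006, 0.011], 0]
[[3.26, 0.71, -0.29], [-0.025, -0.006, 0.011], 0]
[[3.26, 0.68, -0.29], [-0.025, -0.006, 0.011], 0]
[[3.27, 0.65, -0.29], [-0.025, -0.006, 0.011], 0]
[[3.27, 0.63, -0.3], [-0.025, -0.006, 0.011], 0]
[[3.28, 0.6, -0.3], [-0.025, -0.006, 0.011], 0]
[[3.28, 0.57, -0.31], [-0.025, -0.006, 0.011], 0]
[[3.29, 0.54, -0.32], [-0.025, -0.006, 0.011], 0]
[[3.29, 0.52, -0.33], [-0.025, -0.006, 0.011], 0]
```

{"name": "move_arm", "arguments": {"commands": [[[1.6,0.4,-0.15],[-0.012,-0.003,0.005],0],[[3.25,0.74,-0.28],[-0.025,-0.006,0.011],0],[[3.26,0.71,-0.29],[-0.025,-0.006,0.011],0],[[3.26,0.68,-0.29],[-0.025,-0.006,0.011],0],[[3.27,0.65,-0.29],[-0.025,-0.006,0.011],0],[[3.27,0.63,-0.3],[-0.025,-0.006,0.011],0],[[3.28,0.6,-0.3],[-0.025,-0.006,0.011],0],[[3.28,0.57,-0.31],[-0.025,-0.006,0.011],0]]}}

```text
time_s: 6.55
position: [0.5052, 0.1517, 0.2757]
eef_rot: [1.818, 1.97, 0.595]
ft_force: [0.6, -0.4, -2.1]
grip_width: 0.0076
```

```bash
python3 - <<'E'
from h import *
s=env.state(); print(s["position"],s["joint_pos"].round(2))
plan([.507,.234,.29],Rt(.05,.65),0,step=.025,ang=.05)
E
```

```text
[0.50518061 0.15168095 0.27568846] [-1.21  0.16  0.85  2.21  0.21  0.27 -0.5 ]
4
[[2.05, 0.37, -0.18], [-0.016, -0.004, 0.006], 0]
[[2.05, 0.36, -0.18], [-0.016, -0.004, 0.006], 0]
[[2.05, 0.35, -0.19], [-0.016, -0.004, 0.006], 0]
[[2.05, 0.34, -0.19], [-0.016, -0.004, 0.006], 0]
```

{"name": "move_arm", "arguments": {"commands": [[[2.05,0.37,-0.18],[-0.016,-0.004,0.006],0],[[2.05,0.36,-0.18],[-0.016,-0.004,0.006],0],[[2.05,0.35,-0.19],[-0.016,-0.004,0.006],0],[[2.05,0.34,-0.19],[-0.016,-0.004,0.006],0],[[0,0,0],[0,0,0],0]]}}

```text
time_s: 7.18
position: [0.5068, 0.2352, 0.2898]
eef_rot: [1.8, 1.904, 0.642]
ft_force: [0.2, -0.1, -3.1]
grip_width: 0.0075
```

```bash
python3 - <<'E'
from h import *
s=env.state(); print(s["position"],s["joint_pos"].round(2),s["ft_force"]); r=R.from_rotvec(s["eef_rot"]); print(r.as_matrix().round(3))
snap("wrist","w4",scale=1.5)
S=lambda P:np.array([.59,.276,0])+R.from_euler("z",.05).apply(P)
print("tip",proj("w4",S([[-.03,0,.238],[-.012,0,.217],[.025,0,.235],[.1,0,.235],[-.03,.095,.37],[-.03,-.095,.37]]))*1.5)
m=s["position"]+.037*r.as_matrix()[:,0]; print("mid",m,proj("w4",m)*1.5)
E
```

```text
[0.5068432  0.23517777 0.28975898] [-1.52  0.27  1.03  2.15  0.28  0.28 -0.76] [ 0.23367948 -0.11749848 -3.05940372]
[[-0.056  0.794  0.606]
 [ 0.998  0.045  0.033]
 [-0.001  0.606 -0.795]]
tip [[ 409.05  241.5 ]
 [ 408.75  230.7 ]
 [ 483.    228.45]
 [ 559.5   217.05]
 [ 839.55 -102.45]
 [ 671.85  607.65]]
mid [0.50478623 0.27212053 0.28971796] [[381.75 291.6 ]]
```

View pics/w4.png

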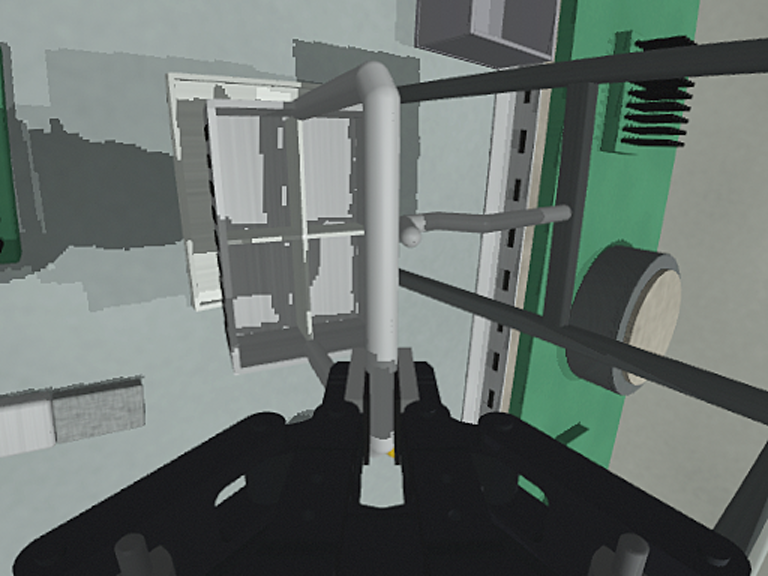

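```bash
python3 - <<'E'
from h import *
s=env.state(); r=R.from_rotvec(s["eef_rot"]); r1=Rt(.05,.66)
f=lambda x,z:np.array([.592+.9988*x,.240+.05*x,z])
W=[s["position"],f(-.05,.27),f(-.03,.263),f(-.012,.245),f(-.002,.228),f(0,.2225)]
for i in range(5): plan(W[i+1],r1,0,W[i],r if i==0 else r1,step=.02)
E
```

```text
3
[[0.07, 0.54, 1.24], [-0.003, -0.0, 0.001], 0]
[[0.07, 0.53, 1.24], [-0.003, -0.0, 0.001], 0]
[[0.08, 0.53, 1.24], [-0.003, -0.0, 0.001], 0]
2
[[0.0, 0.58, 0.89], [0.0, 0.0, 0.0], 0]
[[0.0, 0.58, 0.89], [0.0, 0.0, 0.0], 0]
2
[[0.0, 0.16, 1.26], [0.0, 0.0, 0.0], 0]
[[0.0, 0.16, 1.26], [0.0, 0.0, 0.0], 0]
1
[[0.0, -0.25, 1.96], [0.0, 0.0, 0.0], 0]
1
[[0.0, -0.18, 0.56], [0.0, 0.0, 0.0], 0]
```

{"name": "move_arm", "arguments": {"commands": [[[0.07,0.54,1.24],[-0.003,0,0.001],0],[[0.07,0.53,1.24],[-0.003,0,0.001],0],[[0.08,0.53,1.24],[-0.003,0,0.001],0],[[0,0.58,0.89],[0,0,0],0],[[0,0.58,0.89],[0,0,0],0],[[0,0,0],[0,0,0],0]]}}

```text
time_s: 7.98
position: [0.5634, 0.2362, 0.2637]
eef_rot: [1.804, 1.889, 0.65]
ft_force: [-0.1, -0.8, -2.8]
grip_width: 0.0074
```

```bash
python3 - <<'E'
from h import *
s=env.state(); print(s["position"],s["joint_pos"].round(2),s["ft_force"]); r=R.from_rotvec(s["eef_rot"]); print(r.as_matrix().round(3))
snap("wrist","w5"); snap("scene","s5")
a=np.load("pics/w5.npz")["color"][60:260,150:417]; b=np.load("pics/s5.npz")["color"][100:280,300:500]
a=cv2.resize(a,(400,300)); b=cv2.resize(b,(400,360)); a=cv2.copyMakeBorder(a,0,60,0,0,0); cv2.imwrite("pics/m5.png",cv2.cvtColor(np.hstack([a,b]),4))
r1=Rt(.05,.66)
f=lambda x,z:np.array([.592+.9988*x,.240+.05*x,z])
W=[s["position"],f(-.012,.245),f(-.002,.228),f(0,.2225)]
for i in range(3): plan(W[i+1],r1,0,W[i],r if i==0 else r1,step=.015)
E
```

```text
[0.56335433 0.23623494 0.26372391] [-1.22  0.35  0.8   2.1   0.21  0.2  -0.68] [-0.10264172 -0.81302043 -2.75899515]
[[-0.047  0.789  0.613]
 [ 0.999  0.035  0.031]
 [ 0.002  0.613 -0.79 ]]
2
[[0.12, 0.09, 1.25], [0.0, 0.0, -0.002], 0]
[[0.12, 0.09, 1.25], [0.0, 0.0, -0.002], 0]
2
[[0.0, -0.13, 0.98], [0.0, 0.0, 0.0], 0]
[[0.0, -0.13, 0.98], [0.0, 0.0, 0.0], 0]
1
[[0.0, -0.18, 0.56], [0.0, 0.0, 0.0], 0]
```

View pics/m5.png

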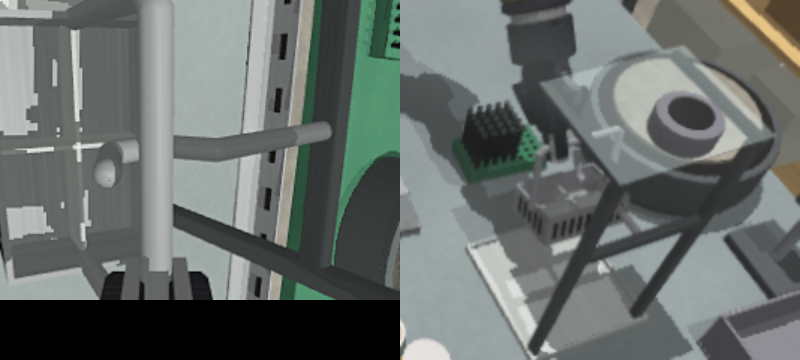

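{"name": "move_arm", "arguments": {"commands": [[[0.12,0.09,1.25],[0,0,0],0],[[0.12,0.09,1.25],[0,0,0],0],[[0,-0.13,0.98],[0,0,0],0],[[0,-0.13,0.98],[0,0,0],0],[[0,0,0],[0,0,0],0]]}}

```text
time_s: 8.7
position: [0.5856, 0.2401, 0.2301]
eef_rot: [1.804, 1.893, 0.644]
ft_force: [1.0, -0.3, -2.1]
grip_width: 0.0076
```

```bash
python3 - <<'E'
from h import *
s=env.state(); print(s["position"],s["joint_pos"].round(2),s["ft_force"]); r=R.from_rotvec(s["eef_rot"]); print(r.as_matrix().round(3))
plan([.593,.24,.2215],r,0,step=.015)
E
```

```text
[0.58562487 0.24009192 0.23013347] [-0.95  0.38  0.48  2.1   0.81  0.18 -1.27] [ 0.97907311 -0.33134788 -2.13445592]
[[-0.049  0.791  0.609]
 [ 0.999  0.039  0.03 ]
 [-0.     0.61  -0.792]]
1
[[-0.04, 0.06, 1.13], [0.0, 0.0, 0.0], 0]
```

{"name": "move_arm", "arguments": {"commands": [[[0,0.03,0.56],[0,0,0],0],[[0,0.03,0.56],[0,0,0],0],[[0,0,0],[0,0,0],0],[[0,0,0],[0,0,0],0]]}}

```text
time_s: 9.2
position: [0.5931, 0.2411, 0.2225]
eef_rot: [1.803, 1.893, 0.646]
ft_force: [-0.8, -0.2, -2.6]
grip_width: 0.007
```

```bash
python3 - <<'E'
from h import *
s=env.state(); print(s["position"],s["joint_pos"].round(2),s["ft_force"],s["grip_width"]); r=R.from_rotvec(s["eef_rot"]); print(r.as_matrix().round(3))
E
```

```text
[0.59305661 0.24110376 0.2224533 ] [-0.9   0.39  0.42  2.09  0.94  0.18 -1.39] [-0.76867536 -0.16638073 -2.6063427 ] 0.006980704029693367
[[-0.049  0.791  0.61 ]
 [ 0.999  0.038  0.03 ]
 [ 0.001  0.611 -0.792]]
```

{"name": "move_arm", "arguments": {"commands": [[[0,-0.12,0.16],[0,0,0],0],[[0,0,0],[0,0,0],0],[[0,-0.12,0.16],[0,0,0],0],[[0,0,0],[0,0,0],0]]}}

```text
time_s: 9.7
position: [0.5943, 0.2411, 0.2198]
eef_rot: [1.803, 1.89, 0.65]
ft_force: [-4.2, -3.4, 10.9]
grip_width: 0.0077
```

{"name": "move_arm", "arguments": {"commands": [[[0,0.06,-0.08],[0,0,0],0],[[0,0,0],[0,0,0],0],[[0,0,0],[0,0,0],0.12],[[0,0,0],[0,0,0],0.18],[[0,0,0],[0,0,0],0.3],[[0,0,0],[0,0,0],0.5],[[0,0,0],[0,0,0],0.5],[[0,0,0],[0,0,0],0.5]], "grip_force": 20}}

```text
time_s: 10.7
position: [0.5933, 0.241, 0.2191]
eef_rot: [1.804, 1.893, 0.646]
ft_force: [0.1, 0.1, 0.0]
grip_width: 0.0429
```

```bash
python3 - <<'E'
from h import *
s=env.state(); print(s["position"],s["joint_pos"].round(2),s["ft_force"],s["grip_width"])
snap("wrist","w6"); snap("scene","s6")
a=np.load("pics/w6.npz")["color"]; b=np.load("pics/s6.npz")["color"][100:280,300:500]
a=cv2.resize(a,(400,300)); b=cv2.resize(b,(400,360)); a=cv2.copyMakeBorder(a,0,60,0,0,0); cv2.imwrite("pics/m6.png",cv2.cvtColor(np.hstack([a,b]),4))
E
```

```text
[0.59332614 0.24103207 0.21905828] [-0.88  0.39  0.39  2.09  1.01  0.18 -1.46] [0.0820072  0.08403718 0.04495503] 0.04288224243022666
```

View pics/m6.png

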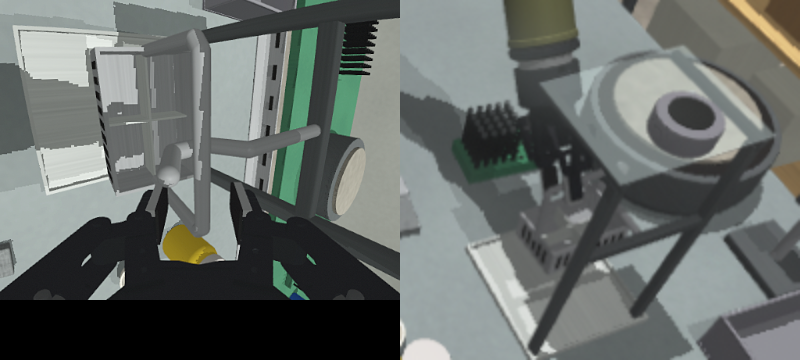

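{"name": "move_arm", "arguments": {"commands": [[[0,0,-1],[0,0,0],0.5],[[0,0,-2],[0,0,0],0.5],[[0,0,-2],[0,0,0],0.5],[[0,0,-2],[0,0,0],0.5],[[0,0,-2],[0,0,0],0.5],[[0,0,-2],[0,0,0],0.5],[[0,0,0],[0,0,0],0.5]]}}

```text
time_s: 11.68
position: [0.5258, 0.238, 0.3079]
eef_rot: [1.803, 1.892, 0.65]
ft_force: [-0.4, -0.6, 0.1]
grip_width: 0.0424
```

```bash
python3 - <<'E'
from h import *
s=env.state(); print(s["position"],s["joint_pos"].round(2),s["ft_force"]); print(R.from_rotvec(s["eef_rot"]).as_matrix().round(2))
plan([.45,.1,.33],Rt(0,.2),.8,step=.035,ang=.1)
E
```

```text
[0.52579846 0.23801674 0.30792022] [-0.86  0.16  0.2   2.09  0.8   0.46 -1.27] [-0.38096746 -0.59847858  0.12907672]
[[-0.05  0.79  0.61]
 [ 1.    0.04  0.03]
 [ 0.    0.61 -0.79]]
5
[[-2.68, -1.03, -1.37], [0.092, -0.005, 0.009], 0.8]
[[-2.7, -1.13, -1.25], [0.092, -0.005, 0.009], 0.8]
[[-2.71, -1.21, -1.13], [0.092, -0.005, 0.009], 0.8]
[[-2.73, -1.29, -1.01], [0.092, -0.005, 0.009], 0.8]
[[-2.74, -1.35, -0.87], [0.092, -0.005, 0.009], 0.8]
```

{"name": "move_arm", "arguments": {"commands": [[[-2.68,-1.03,-1.37],[0.092,-0.005,0.009],0.8],[[-2.7,-1.13,-1.25],[0.092,-0.005,0.009],0.8],[[-2.71,-1.21,-1.13],[0.092,-0.005,0.009],0.8],[[-2.73,-1.29,-1.01],[0.092,-0.005,0.009],0.8],[[-2.74,-1.35,-0.87],[0.092,-0.005,0.009],0.8]]}}

```text
time_s: 12.3
position: [0.4501, 0.0992, 0.3284]
eef_rot: [2.12, 2.113, 0.204]
ft_force: [1.2, -0.8, -0.2]
grip_width: 0.0682
```

```bash
python3 - <<'E'
from h import *
s=env.state(); print(s["position"],s["joint_pos"].round(2),s["ft_force"])
plan([.43,-.325,.22],Rt(-.118,.0),.8,step=.055,ang=.1)
E
```

```text
[0.45014003 0.09916257 0.32844674] [-0.46  0.08  0.16  1.91  0.06  0.96 -0.34] [ 1.18747294 -0.7520555  -0.18784311]
8
[[-5.3, -0.5, 1.3], [0.025, -0.001, 0.014], 0.8]
[[-5.3, -0.39, 1.32], [0.025, -0.001, 0.014], 0.8]
[[-5.31, -0.28, 1.33], [0.025, -0.001, 0.014], 0.8]
[[-5.31, -0.17, 1.34], [0.025, -0.001, 0.014], 0.8]
[[-5.31, -0.06, 1.35], [0.025, -0.001, 0.014], 0.8]
[[-5.31, 0.05, 1.36], [0.025, -0.001, 0.014], 0.8]
[[-5.3, 0.16, 1.36], [0.025, -0.001, 0.014], 0.8]
[[-5.3, 0.27, 1.36], [0.025, -0.001, 0.014], 0.8]
```

{"name": "move_arm", "arguments": {"commands": [[[-5.3,-0.5,1.3],[0.025,-0.001,0.014],0.8],[[-5.3,-0.39,1.32],[0.025,-0.001,0.014],0.8],[[-5.31,-0.28,1.33],[0.025,-0.001,0.014],0.8],[[-5.31,-0.17,1.34],[0.025,-0.001,0.014],0.8],[[-5.31,-0.06,1.35],[0.025,-0.001,0.014],0.8],[[-5.31,0.05,1.36],[0.025,-0.001,0.014],0.8],[[-5.3,0.16,1.36],[0.025,-0.001,0.014],0.8],[[-5.3,0.27,1.36],[0.025,-0.001,0.014],0.8]]}}

```text
time_s: 13.3
position: [0.4311, -0.3259, 0.2191]
eef_rot: [-2.345, -2.089, 0.003]
ft_force: [0.8, -0.3, 0.4]
grip_width: 0.0681
```

```bash
python3 - <<'E'
from h import *
s=env.state(); print(s["position"],s["joint_pos"].round(2),s["ft_force"])
snap("wrist","w7",scale=1.5); snap("scene","s7")
b=np.load("pics/s7.npz")["color"]
print(proj("w7",[[.423,-.3405,.054],[.4845,-.3861,.022]])*1.5, proj("s7",[[.423,-.3405,.054],[.4845,-.3861,.022]])*1.5)
E
```

```text
[ 0.43110871 -0.32594675  0.21905927] [ 0.31  0.43  0.43  1.78 -0.21  0.98  0.71] [ 0.75364109 -0.29001413  0.40916891]
[[372.  288.3]
 [457.8 322.2]] [[230.1 344.4]
 [213.3 385.8]]
```

View pics/w7.png

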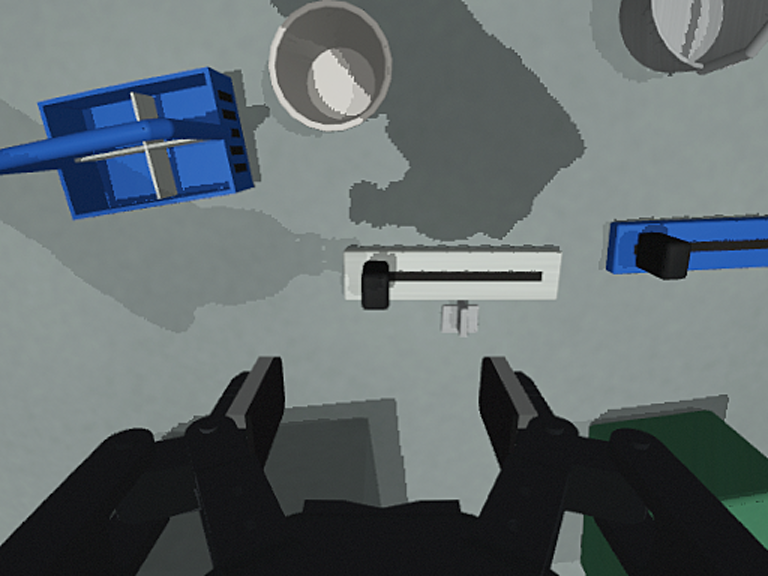

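```bash
python3 - <<'E'
from h import *
im=np.load("pics/w7.npz")["color"][155:235,225:325,::-1]
cv2.imwrite("pics/z7.png",cv2.resize(np.ascontiguousarray(im),None,fx=7,fy=7,interpolation=cv2.INTER_NEAREST))
E
```

```text
(no output)
```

View pics/z7.png

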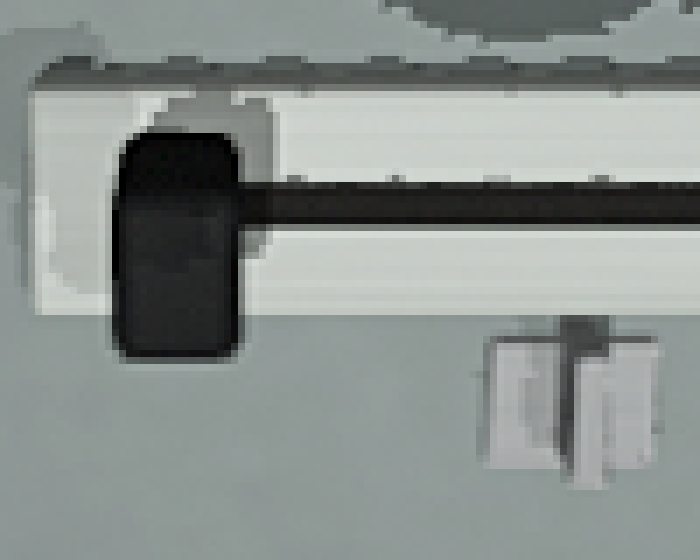

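```bash
python3 - <<'E'
from h import *
g=at("w7",(250.4,194.7),.054); p=at("w7",(309.3,215),.022); print(g,p)
l=at("w7",(225+30/7,155+90/7),.014);r=at("w7",(559/1.5,251/1.5),.014); print("edge",l,r,np.arctan2(*(r-l)[[1,0]]))
psi=-.118; y=np.array([np.cos(psi),np.sin(psi)]); x=np.array([-y[1],y[0]])*-1
d=(p-g)[:2]; print("along",d@y,"across",d@x)
plan([g[0],g[1],.045],Rt(psi,0),.8,step=.04)
E
```

```text
[ 0.4251 -0.3435  0.054 ] [ 0.4892 -0.3869  0.022 ]
edge [ 0.4028 -0.3218  0.014 ] [ 0.5671 -0.3398  0.014 ] -0.10912050827917617
along 0.06876357704813259 across 0.03555194047510682
5
[[-0.26, -0.03, 3.46], [-0.001, 0.001, -0.001], 0.8]
[[-0.27, -0.04, 3.46], [-0.001, 0.001, -0.001], 0.8]
[[-0.27, -0.04, 3.46], [-0.001, 0.001, -0.001], 0.8]
[[-0.27, -0.04, 3.46], [-0.001, 0.001, -0.001], 0.8]
[[-0.27, -0.05, 3.46], [-0.001, 0.001, -0.001], 0.8]
```

{"name": "move_arm", "arguments": {"commands": [[[-0.26,-0.03,3.46],[0,0,0],0.8],[[-0.27,-0.04,3.46],[0,0,0],0.8],[[-0.27,-0.04,3.46],[0,0,0],0.8],[[-0.27,-0.04,3.46],[0,0,0],0.8],[[-0.27,-0.05,3.46],[0,0,0],0.8],[[0,0,0],[0,0,0],0.2],[[0,0,0],[0,0,0],0],[[0,0,0],[0,0,0],0]], "grip_force": 20}}

```text
time_s: 14.4
position: [0.4283, -0.3374, 0.0487]
eef_rot: [2.344, 2.09, -0.001]
ft_force: [0.0, -0.2, 0.2]
grip_width: 0.0196
```

```bash
python3 - <<'E'
from h import *
s=env.state(); print(s["position"],s["joint_pos"].round(2),s["ft_force"],s["grip_width"])
plan([.4932,-.351,s["position"][2]],R.from_rotvec(s["eef_rot"]),0,step=.012)
E
```

```text
[ 0.42834955 -0.33738823  0.04865972] [ 0.42  0.65  0.31  1.95 -0.34  0.59  0.85] [ 0.0296438  -0.2182143   0.20788607] 0.019598000493715906
6
[[-0.1, 1.1, 0.0], [0.0, 0.0, 0.0], 0]
[[-0.1, 1.1, 0.0], [0.0, 0.0, 0.0], 0]
[[-0.1, 1.1, 0.0], [0.0, 0.0, 0.0], 0]
[[-0.1, 1.1, 0.0], [0.0, 0.0, 0.0], 0]
[[-0.1, 1.1, 0.0], [0.0, 0.0, 0.0], 0]
[[-0.1, 1.1, 0.0], [0.0, 0.0, 0.0], 0]
```

{"name": "move_arm", "arguments": {"commands": [[[0,1.1,0],[0,0,0],0],[[0,1.1,0],[0,0,0],0],[[0,1.1,0],[0,0,0],0],[[0,1.1,0],[0,0,0],0],[[0,1.1,0],[0,0,0],0],[[0,1.1,0],[0,0,0],0],[[0,0,0],[0,0,0],0],[[0,0,0],[0,0,0],0]]}}

```text
time_s: 15.4
position: [0.4962, -0.3452, 0.0486]
eef_rot: [2.341, 2.089, 0.001]
ft_force: [1.9, -0.3, 6.4]
grip_width: 0.0193
```

```bash
python3 - <<'E'
from h import *
s=env.state(); print(s["position"],s["ft_force"],s["grip_width"])
print((np.array([.4932,-.351])-s["position"][:2])@[.994,-.11])
E
```

```text
[ 0.4961648  -0.34516792  0.04864576] [ 1.85177675 -0.32292956  6.40294396] 0.019259286305758235
-0.002305487859997062
```

Back 2 mm, then open and lift.

{"name": "move_arm", "arguments": {"commands": [[[0,-0.2,0],[0,0,0],0],[[0,0,0],[0,0,0],0],[[0,0,0],[0,0,0],0.6],[[0,0,0],[0,0,0],0.6],[[0,0,-1],[0,0,0],0.6],[[0,0,-4],[0,0,0],0.6],[[0,0,-6],[0,0,0],0.6],[[0,0,-6],[0,0,0],0.6]]}}

```text
time_s: 16.4
position: [0.4912, -0.3442, 0.2194]
eef_rot: [-2.345, -2.09, 0.002]
ft_force: [1.6, -1.0, 0.2]
grip_width: 0.0514
```

```bash
python3 - <<'E'
from h import *
print(env.state()["position"],env.state()["ft_force"])
snap("wrist","w8"); snap("scene","s8")
# zoom on fan in wrist
uv=proj("w8",[.493,-.36,.03])[0].astype(int); x0,y0=max(uv[0]-50,0),max(uv[1]-40,0); print(uv,x0,y0)
a=np.load("pics/w8.npz")["color"][y0:y0+80,x0:x0+100]; b=np.load("pics/s8.npz")["color"][100:280,300:500]
a=cv2.resize(a,None,fx=4,fy=4,interpolation=0); b=cv2.resize(b,(400,360)); a=cv2.copyMakeBorder(a,0,360-a.shape[0],0,0,0); cv2.imwrite("pics/m8.png",cv2.cvtColor(np.hstack([a,b]),4))
E
```

```text
[ 0.49120109 -0.34422205  0.21940274] [ 1.55606491 -0.99386583  0.21869733]
[257 185] 207 145
```

View pics/m8.png

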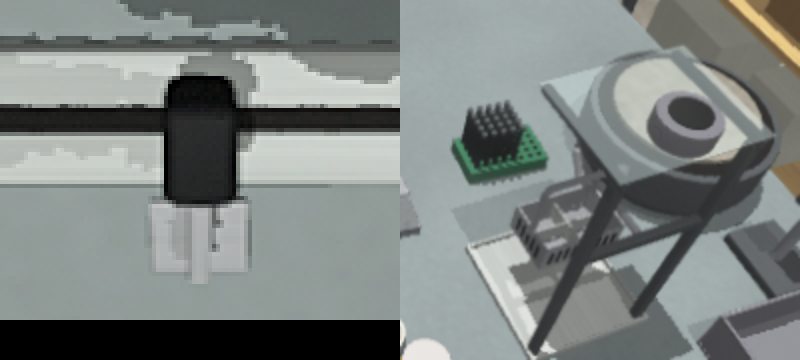

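```bash
python3 - <<'E'
from h import *
g=at("w8",(207+201/4,145+155/4),.054); p=at("w8",(207+199/4,145+245/4),.022); print((g-p)[:2]@[.994,-.11])
print(env.state()["joint_velocities"].round(3)); print(env.hand_in())
E
```

```text
0.0002812000000000258
[ 0.01   0.065 -0.033  0.1   -0.022 -0.094  0.022]
the job is handed in; nothing more can be done
None
```

I hung the basket on the hook under the hood and let go of it, then slid the fan's grip level with the pointer. The job was handed in at about 16.5 s of the 64 s allowed.

- **Basket:** I pinched the bar about 37 mm to one side of its middle and lowered it into the hook's dip. The wrist force dropped to zero after I let go, and the last scene picture shows the basket hanging level in the dip. I set its place from the tool pose and pictures, and did not measure it again after letting go.
- **Hand tilt on the way:** the arm could only tilt about 0.4 rad when grasping the basket, against about 0.65 rad at the hook. I estimate the basket leaned up to about 0.25 rad while held, under the 0.61 rad limit.
- **Fan:** the last wrist picture puts the grip's centre 0.3 mm from the pointer along the track (limit 8 mm). The hand was about 17 cm clear above it.
- **Bystanders:** nothing looked disturbed in the pictures, but I did not measure their positions at the end.
- **Disagreement:** the top view gave the basket's yaw as 0.11 rad and the wrist view gave 0.18 rad. I used about 0.17 rad, and the bar lay straight in the pads.
- **At hand-in:** the arm was still settling slightly, with joint speeds up to 0.1 rad/s, clear of everything.

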